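# Load the strap jig and hold its clamp bar up

## Robot

A 7-joint arm with a two-finger parallel gripper is mounted at the origin on the work surface. World frame = base frame: x ahead of the robot, y to its left, z up, the work surface at z = 0. Lengths are in mm, angles in rad, forces in N, time in s.
With the tool pointing down it reaches from about 400 to 850 mm from the base axis. Payload 6.9 kg.
Tool frame: the origin (TCP) lies between the finger pads; the fingertips stand 8 mm ahead of it and the grasp point (between the pads) lies 11 mm behind it; z points along the fingers, y is the line along which they close (so a half turn about z gives the same grasp; the last joint's range is limited). The gripper opens to 85 mm and grips with 20 to 120 N. Pads are 22 mm wide; open, the fingers measure 114 mm over their backs; the gripper's body (76 mm by 85 mm) begins 54 mm behind the grasp point. The pads swing forward as they close: fully open they stand 13 mm farther back than shut.
Start: joints at [1.329, 0.507, -0.238, 1.5, 0.126, 1.149, -0.155], TCP at [212.402, -587.79, 239.275] pointing down, gripper open.
Joint ranges: [-3.08, 3.08], [-0.24, 2.05], [-1.43, 1.35], [0, 2.5], [-1.52, 4.66], [0.17, 1.96], [-2.89, 2.89]. Speed limits (rad/s): [2.39, 2.39, 3.14, 3.14, 3.14, 3.14, 3.14].

## Interface

Orientations are given as a rotation vector (axis times angle).
In Python, from rig import robot gives the robot as it stands.
- The arm moves only by the tool servo_tool, never from a script. Its argument "motion" is a list that holds one entry, the list of rows, each a list of 7 numbers: the opening, from -1 (shut) to 1 (fully open), then the shift along the tool's x, y, z in m, then the turn, a rotation vector about the tool's x, y, z in rad. In form: [[[gripper, x, y, z, ax, ay, az], ...]]. A call has 1 to 5 rows; each row shifts and turns the commanded pose from where the row before left it, along the tool's axes as they then stand; what a row does not reach is not made up. A row lasts 1/12 s, in which the tool goes at most 41.7 mm and 7.16 degrees, less where a joint would pass 70% of its speed; a pose out of reach is approached as far as the arm can. A call is refused whole if a number of a shift passes 0.0417 or a number of a turn 0.125, either way. A call with a gripper value outside its range is refused whole. The fingers move at their own pace and stop on an object; the grip force is fixed at half the most. Time passes only in rows, so rows that do not move let the fingers close. It gives the time, the measured TCP pose, the force, the opening and the grip force at its end, in the units of the state.
- robot.sense(): the state, without advancing time (a new reading comes with each control period).
- robot.capture(name): name is "scene" or "top" or "wrist"; returns a dict with "img" (384x512x3 uint8, red, green, blue), "intrinsics" (3x3 intrinsics, pixels), "R" (3x3) and "t" (3): a world point X has camera coordinates R X + t. Camera axes: x right, y down, z forward; pixel columns grow to the right and rows downward; lengths in mm; the calibration is good to about 2 mm. The wrist camera is an equidistant fisheye: a pixel r from the principal point sees the ray r / f radians off the axis. A picture is of the moment at which its call begins. There is no depth.
- robot.job_done(): hands the job in; it is judged then, once.
The state is a dict: "time_s": time; "qpos": joint angles; "dq": joint speeds; "tau": joint torques, N m; "ee_pos": TCP position; "eef_rot": TCP orientation; "force": force on the tool from outside, world axes, zero at the start; "ft_torque": the same for the moment, N m; "grip_width": finger opening in mm; "finger_force": force on a finger pad.
Only numpy, scipy, OpenCV 4.12 (cv2) and the standard library are available. Lean on these libraries where they do the work, as an engineer would, in place of code of your own. Each camera call takes 0.05 s, during which the arm holds its last target. There are 200 camera calls.

## Task

Get the strap jig ready for a strap: set the loose white block flat and square into the jig's rectangular pocket, right down on the pocket floor, and let go of it. Then pull the upright tab of the spring latch sideways, away from the clamp bar, and by that tab lift the bar's socket off its ball until it is raised about 7 cm; finish while holding it still up there, because nothing else keeps it up. Leave the mallet, the jar and the tape roll where they are.

Things in the scene. Friction and masses are not known exactly. Their poses are not given: they have to be found in the camera images.
- jig: strap jig screwed down on the bench: aluminium base plate 270 (x) x 210 (y) x 12 mm thick. Origin: centre of its underside, on the bench. Along its +y half lies the dark pocket frame, along its -y half the grey clamp bar, parallel to x, its hinge at the -x end and the ball at the +x end.
- pocket_floor (a point): centre of the floor of the pocket, 18 mm above the bench, 55 mm to +y of the jig's centre; axes as the jig's (x along the pocket's length, z up). The pocket is 94 (x) x 48 (y) mm and 12 mm deep, rim 30 mm above the bench with a 2 mm chamfer, in a frame 125 x 80 mm.
- block: loose white plastic punching block, 90 (x) x 44 (y) x 34 mm high, about 150 g, lying flat on the bench beside the jig. Origin: centre of its underside; x along its length. Either way round fits the pocket (2 mm of play on each side); seated, its top stands 22 mm above the pocket's rim.
- bar: grey steel clamp bar with latch, about 0.6 kg. Origin on its hinge axis, which lies along the jig's y, 75 mm above the bench, 105 mm to -x and 55 mm to -y of the jig's centre. x along the bar to the ball, z up, y as the jig's. 30 mm wide; at x = 175 to 235 mm a hollow socket 52 mm wide, top 91 mm above the bench when down. Swings up freely, falls back if let go.
- bar_hinge (a joint): angle of the clamp bar: 0 down on the ball, grows as the socket end swings up (rad, to 1.1). The socket, 205 mm from the hinge, is raised 70 mm at 0.35.
- socket (a point): centre of the top of the bar's socket, 205 mm from the hinge, right over the ball.
- latch (a joint): travel of the spring latch along the bar's -y, away from the bar (m): 0 shut (bolt under the ball's flat underside, the bar cannot rise more than about 2 mm), 0.016 fully pulled; the ball is free from about 0.010. The spring pulls it shut with 4.5 N, rising to 12 N when fully pulled.
- latch_tab (a point): centre of the top face of the latch's upright steel tab, axes as the bar's: tab 10 mm thick (y, the pull direction) x 26 mm (x), standing 35 mm above the socket's top, its middle 58 mm to -y of the bar's middle and 205 mm from the hinge. It moves with latch and bar.
- ball_top (a point): top of the fixed steel ball, 40 mm across, 80 mm above the bench.
- mallet: wooden mallet lying on the bench to the right of the jig, head 60 x 100 x 60 mm, handle 170 mm; leave alone. Origin: underside of the head.
- jar: clear lidded jar 60 mm across, 70 mm high; leave alone. Origin: centre of its underside.
- tape: roll of tape 76 mm across, 24 mm high; leave alone. Origin: centre of its underside.
Mind the look-alikes: they are no part of the job. What is meant by the block is not black or purple, and is the larger of those in its own colour.

How it is judged (in metres and radians):
On the way, in this order (a step that is already met when the one before it is completed fails the run):
1. the block is seated flat and square in the pocket and let go (x of block in the frame of pocket_floor between -0.004 and 0.004 m and y of block in the frame of pocket_floor between -0.004 and 0.004 m and z of block in the frame of pocket_floor below 0.002 m and angle between block's own z axis and vertical below 0.04 rad and angle between the x axis of block and the x axis of pocket_floor, either way round below 0.07 rad and contact force between the fingers and block below 0.05 N), for 0.2 s.
2. the latch is pulled aside while the bar is still down (value of joint latch above 0.009 m and value of joint bar_hinge below 0.05 rad), for 0.05 s.
At the end, for the whole second after the job is handed in: block in the pocket (4 mm of centre, 2 mm of floor, tilt under 0.04, square within 0.07 rad); fingers hold the bar or latch, bar_hinge above 0.26 rad (socket raised over 53 mm), still (under 0.1 rad/s), not propped by block or bystanders (x of block in the frame of pocket_floor between -0.004 and 0.004 m and y of block in the frame of pocket_floor between -0.004 and 0.004 m and z of block in the frame of pocket_floor below 0.002 m and angle between block's own z axis and vertical below 0.04 rad and angle between the x axis of block and the x axis of pocket_floor, either way round below 0.07 rad and value of joint bar_hinge above 0.26 rad and velocity of joint bar_hinge between -0.1 and 0.1 rad/s and contact force between the fingers and bar above 0.5 N and contact force between bar and block below 0.05 N and contact force between bar and mallet below 0.05 N and contact force between bar and jar below 0.05 N and contact force between bar and tape below 0.05 N); the arm keeps its last pose, push and grip.
It fails at once if the mallet is moved more than 30 mm (distance of mallet from where it was at the start of the episode above 0.03 m).
It fails at once if the jar is moved more than 30 mm (distance of jar from where it was at the start of the episode above 0.03 m).
It fails at once if the tape is moved more than 30 mm (distance of tape from where it was at the start of the episode above 0.03 m).
It also fails if it takes over 45 s, if anything falls off the work surface, if the arm or the gripper's body presses on something with over 40 N, if the wrist force passes 120 N, or if a joint passes its speed limit or range.

## Working session

There is one attempt and no reset: what is moved stays moved. The work goes in short steps, Python scripts to look and compute and a tool call to move; the robot and the scene stay as the last step left them, time stands still between calls to the robot, and variables do not carry over. Pictures are saved under pics/ and viewed, at most 10 in all, crops included, and the job is handed in when it is done.

Besides the shell and the picture viewer there is one more tool, called after "Request:" as name(argument=value, ...), one argument or row to a line, values as JSON. servo_tool: Moves the arm, as the interface text tells. Its arguments: {"type":"object","properties":{"motion":{"type":"array"}},"required":["motion"]}

```bash
ls; mkdir -p pics
cat > h.py <<'E'
import numpy as np, cv2
from rig import robot
from scipy.spatial.transform import Rotation as Ro
def ray(c,u,v):
    K=c["intrinsics"];R=np.array(c["R"]);t=np.array(c["t"])
    d=np.linalg.inv(K)@np.array([u,v,1.]);return -R.T@t,R.T@d
def onz(c,u,v,z):
    o,d=ray(c,u,v);return o+d*(z-o[2])/d[2]
def proj(c,X):
    p=np.array(c["K"] if "K" in c else c["intrinsics"])@(np.array(c["R"])@np.array(X)+np.array(c["t"]));return p[:2]/p[2]
def save(c,n,crop=None,s=1):
    im=c["img"][:,:,::-1]
    if crop: a,b,w,h=crop; im=im[b:b+h,a:a+w]
    cv2.imwrite("pics/"+n,cv2.resize(im,None,fx=s,fy=s,interpolation=cv2.INTER_CUBIC))
E
python3 - <<'E'
from h import *
import pickle
d={n:robot.capture(n) for n in("scene","top")}
pickle.dump(d,open("c0.pkl","wb"))
im=[]
for n in d: save(d[n],n+"0.png",s=1.56)
for n in d: print(n,d[n]["intrinsics"],d[n]["R"],d[n]["t"])
print(robot.sense())
E
```

```text
pics
scene [[407.38287693   0.         260.26558642]
 [  0.         407.38287693 188.86175407]
 [  0.           0.           1.        ]] [[-8.53607653e-01  5.20916375e-01 -3.24601466e-04]
 [ 4.23452257e-01  6.93533386e-01 -5.82837566e-01]
 [-3.03384510e-01 -4.97652060e-01 -8.12588620e-01]] [ 476.50797841 -140.18488488 1209.53998983]
top [[377.46301923   0.         258.72728567]
 [  0.         377.46301923 192.94598598]
 [  0.           0.           1.        ]] [[ 0.01779084 -0.99982449  0.00587205]
 [-0.98316061 -0.01856204 -0.18179845]
 [ 0.18187554 -0.00253883 -0.98331828]] [-39.51699943 552.38889216 965.62930316]
{'time_s': 0.1, 'qpos': array([ 1.32949978,  0.50823771, -0.23755152,  1.50100653,  0.12570704,
        1.14886933, -0.15477864]), 'dq': array([-0.00010344, -0.00268907, -0.00023541, -0.00162168, -0.00064896,
        0.00168746, -0.0001642 ]), 'tau': array([-4.75688154e-03, -6.21836543e+01, -2.19454229e+00, -2.50206667e+01,
        1.25768519e-02,  7.75035820e-03,  4.49469735e-05]), 'ee_pos': array([ 212.23022246, -587.4239586 ,  238.53632973]), 'eef_rot': array([-3.09298592e+00, -5.41839425e-01,  4.45770348e-04]), 'force': array([-0.06808832,  0.5633218 , -0.41389323]), 'ft_torque': array([ 0.04558439, -0.00490578, -0.03015303]), 'finger_force': 0.0, 'grip_width': 85.22842441604017}
```

View pics/top0.png

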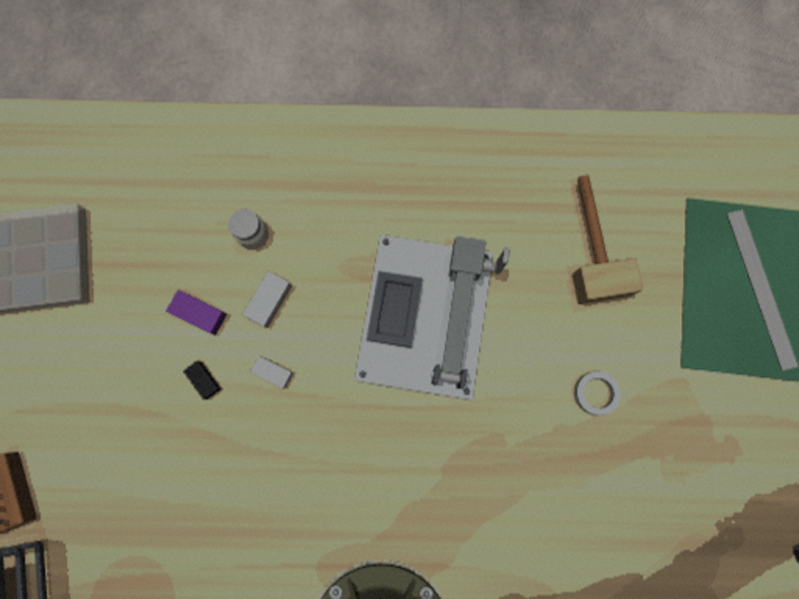

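View pics/scene0.png

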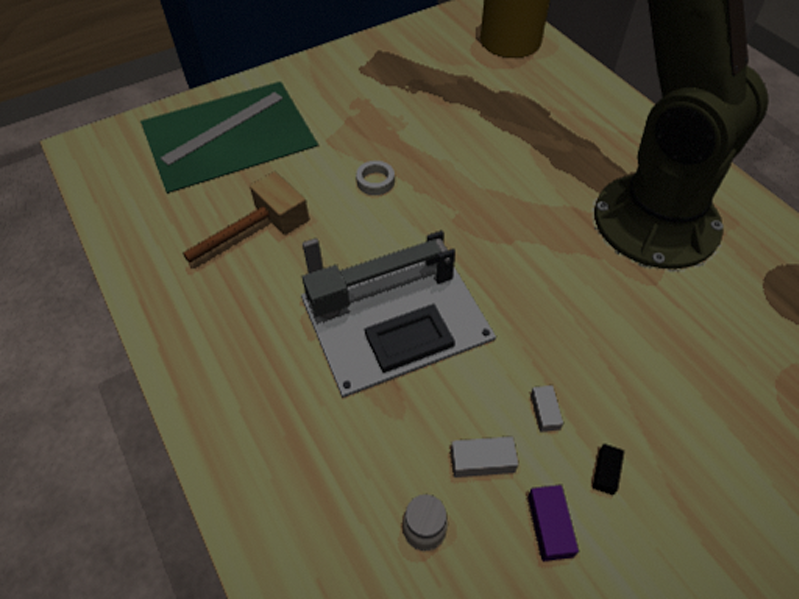

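The top view shows the larger white block at about (268,299)/1.56 and the jig plate around (425,318)/1.56. The latch tab is at (503,262)/1.56. Next I'll enlarge both.

Run:
```python
from h import *
import pickle
d=pickle.load(open("c0.pkl","rb"))
for n in d: d[n]["img"]=np.clip(d[n]["img"].astype(float)*1.7,0,255).astype(np.uint8)
save(d["top"],"topc.png",(140,140,200,125),4)
save(d["scene"],"scc.png",(180,140,200,170),4) if 0 else save(d["scene"],"scc.png",(185,145,160,160),3.75)
```

```text
(no output)
```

View pics/topc.png

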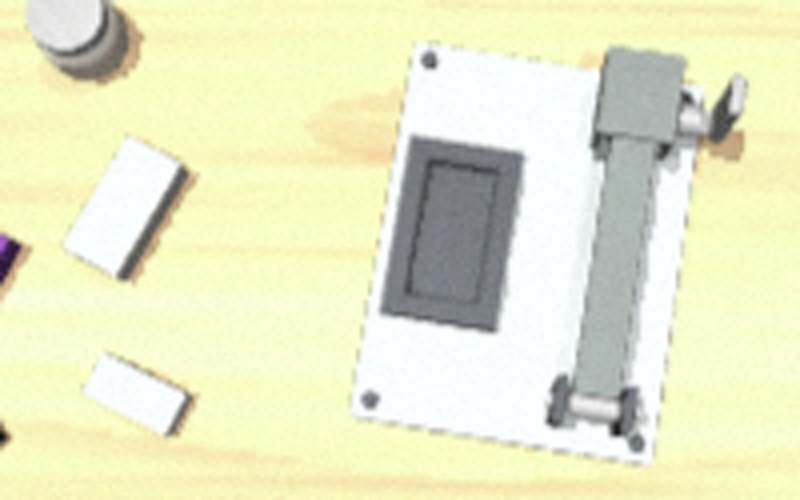

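View pics/scc.png

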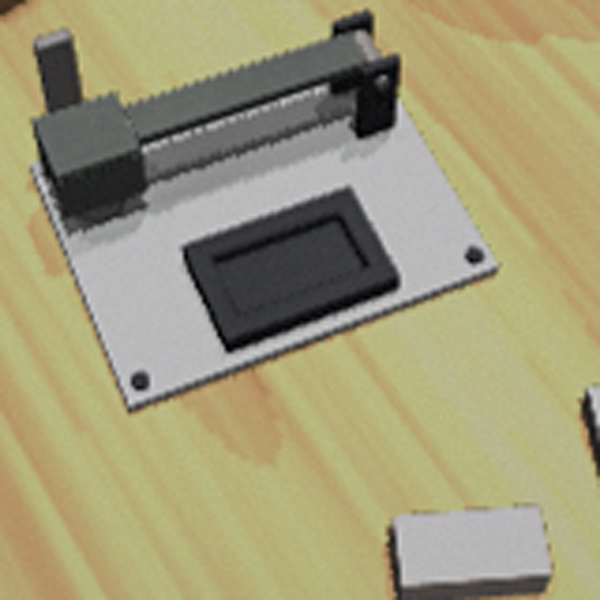

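In the top crop, the frame corners are (411,137), (524,153), (497,331) and (381,312). The plate corners are (413,42), (352,413) and (655,463), and the block top corners are (130,136), (185,163) and (65,244). In the scene crop, the tab top is at about (55,39).

```bash
cat > fit.py <<'E'
from h import *
import pickle
from scipy.optimize import least_squares
d=pickle.load(open("c0.pkl","rb"));T,S=d["top"],d["scene"]
t=lambda x,y:(T,140+(x+.5)/4-.5,140+(y+.5)/4-.5)
s=lambda x,y:(S,185+(x+.5)/3.75-.5,145+(y+.5)/3.75-.5)
def fit(obs,x0):
    def P(p,X): c,q=np.cos(p[2]),np.sin(p[2]); return [p[0]+c*X[0]-q*X[1],p[1]+q*X[0]+c*X[1],X[2]]
    f=lambda p:np.concatenate([proj(o[0],P(p,X))-o[1:] for o,X in obs])
    r=least_squares(f,x0,x_scale=[10,10,.1],loss="soft_l1");print(r.x.round(3));print(f(r.x).reshape(-1,2).round(1).tolist());return r.x,lambda X:P(r.x,X)
J,PJ=fit([(t(413,42),(135,105,12)),(t(352,413),(-135,105,12)),(t(655,463),(-135,-105,12)),
 (t(411,137),(62.5,95,30)),(t(524,153),(62.5,15,30)),(t(497,331),(-62.5,15,30)),(t(381,312),(-62.5,95,30)),
 (s(130,404),(135,105,12)),(s(497,265),(-135,105,12)),(s(350,188),(-62.5,15,30)),(s(400,275),(-62.5,95,30)),(s(228,348),(62.5,95,30)),(s(184,245),(62.5,15,30))],[600,0,0])
o=onz(T,*t(125,205)[1:],34)
B,_=fit([(t(130,136),(45,22,34)),(t(185,163),(45,-22,34)),(t(65,244),(-45,22,34)),(t(124,280),(-45,-22,0)),(t(188,175),(45,-22,0)),
 (s(396,517),(45,-22,34)),(s(540,507),(-45,-22,34))],[o[0],o[1],-.4])
tab=PJ([100,-113,126]);print("pocket",PJ([0,55,18]),"tab",tab)
print("tab seen",onz(S,*s(55,39)[1:],126),onz(T,*t(739,91)[1:],126))
print("tape",onz(T,597/1.5625,393/1.5625,12),"mallet",onz(T,608/1.5625,282/1.5625,40),"jar",onz(T,247/1.56,225/1.56,60))
print("small block",onz(T,*t(138,393)[1:],20))
E
python3 fit.py
```

```text
[ 5.36909e+02 -6.81060e+01 -1.36000e-01]
[[0.1, -0.4], [-0.5, 1.0], [0.0, 0.4], [-0.2, -0.7], [0.0, -0.3], [-0.0, -0.4], [-0.1, -0.1], [-0.0, 0.7], [0.9, -0.3], [-0.1, -0.8], [0.1, -0.0], [-0.2, -1.9], [-0.5, 0.2]]
[ 5.58227e+02  2.14017e+02 -4.95000e-01]
[[-0.5, -0.9], [-0.6, 0.0], [-1.7, 0.1], [0.1, 0.7], [0.9, -0.4], [-0.9, -0.9], [0.4, -0.2]]
pocket [np.float64(544.360900435286), np.float64(-13.612992254266167), 18] tab [np.float64(620.6771654822903), np.float64(-193.6125136127281), 126]
tab seen [ 619.18444615 -191.51842044  126.        ] [ 620.89480599 -193.88277325  126.        ]
tape [ 404.28393371 -368.35913581   12.        ] mallet [ 596.54457943 -386.54016223   40.        ] jar [681.29023241 246.92574192  60.        ]
small block [430.47488958 197.75164736  20.        ]
```

Request:
servo_tool(
  motion=[
    [[1,0.028,-0.021,0,0,0,0],[1,0.028,-0.021,0,0,0,0],[1,0.028,-0.021,0,0,0,0],[1,0.028,-0.021,0,0,0,0],[1,0.028,-0.021,0,0,0,0]],
  ],
)

```text
time_s: 0.52
ee_pos: [308.8, -439.8, 238.9]
eef_rot: [-3.094, -0.541, 0.0]
force: [-0.1, -0.5, 1.0]
grip_width: 85.3
finger_force: 0.0
```

Request:
servo_tool(
  motion=[
    [[1,0.028,-0.021,0,0,0,0],[1,0.028,-0.021,0,0,0,0],[1,0.028,-0.021,0,0,0,0],[1,0.028,-0.021,0,0,0,0],[1,0.028,-0.021,0,0,0,0]],
  ],
)

```text
time_s: 0.93
ee_pos: [404.8, -293.5, 239.1]
eef_rot: [-3.094, -0.542, 0.001]
force: [1.4, -0.4, -0.0]
grip_width: 85.4
finger_force: 0.0
```

Request:
servo_tool(
  motion=[
    [[1,0.028,-0.021,0,0,0,0],[1,0.028,-0.021,0,0,0,0],[1,0.028,-0.021,0,0,0,0],[1,0.028,-0.021,0,0,0,0],[1,0.028,-0.021,0,0,0,0]],
  ],
)

```text
time_s: 1.35
ee_pos: [500.8, -147.2, 239.1]
eef_rot: [-3.094, -0.542, 0.001]
force: [1.0, -0.4, -0.1]
grip_width: 85.4
finger_force: 0.0
```

Request:
servo_tool(
  motion=[
    [[1,0.018,-0.032,0,0,0,0],[1,0.018,-0.032,0,0,0,0],[1,0.018,-0.032,0,0,0,0],[1,0.018,-0.032,0,0,0,0],[1,0.018,-0.032,0,0,0,0]],
  ],
)

```text
time_s: 1.77
ee_pos: [530.4, 34.0, 239.1]
eef_rot: [-3.094, -0.542, 0.001]
force: [0.6, -0.8, -0.0]
grip_width: 85.3
finger_force: 0.0
```

Request:
servo_tool(
  motion=[
    [[1,0.018,-0.032,0,0,0,0.12],[1,0,0,0,0,0,0.12],[1,0,0,0,0,0,0.12],[1,0,0,0,0,0,0.12],[1,0,0,0,0,0,0.12]],
  ],
)

```text
time_s: 2.18
ee_pos: [536.4, 68.8, 238.9]
eef_rot: [3.115, -0.405, -0.001]
force: [-0.1, -0.3, -0.9]
grip_width: 85.3
finger_force: 0.0
```

Request:
servo_tool(
  motion=[
    [[1,0,0,0,0,0,0.12],[1,0,0,0,0,0,0.12],[1,0,0,0,0,0,0]],
  ],
)

```text
time_s: 2.43
ee_pos: [536.4, 68.5, 239.0]
eef_rot: [3.044, -0.775, -0.001]
force: [-0.3, 0.9, -0.2]
grip_width: 85.2
finger_force: 0.0
```

Request:
servo_tool(
  motion=[
    [[1,-0.0125,-0.0346,0,0,0,0],[1,-0.0125,-0.0346,0,0,0,0],[1,-0.0125,-0.0346,0,0,0,0],[1,-0.0125,-0.0346,0,0,0,0],[1,0,0,0.04,0,0,0]],
  ],
)

```text
time_s: 2.85
ee_pos: [561.1, 225.7, 205.4]
eef_rot: [-3.038, 0.743, -0.013]
force: [0.3, 2.4, 0.5]
grip_width: 85.5
finger_force: 0.0
```

Request:
servo_tool(
  motion=[
    [[1,0,0,0.02,0,0,0],[1,0,0,0,0,0,0]],
  ],
)

```text
time_s: 3.02
ee_pos: [555.4, 213.6, 174.5]
eef_rot: [3.044, -0.757, -0.011]
force: [-0.7, -0.7, -1.2]
grip_width: 85.6
finger_force: 0.0
```

```bash
cat >> h.py <<'E'
def rayw(c,u,v):
    K=np.array(c["intrinsics"]);R=np.array(c["R"]);t=np.array(c["t"])
    a=np.array([(u-K[0,2])/K[0,0],(v-K[1,2])/K[1,1]]);r=np.hypot(*a)
    k=np.array([*(a/r*np.sin(r)),np.cos(r)]);return -R.T@t,R.T@k
def onzw(c,u,v,z):
    o,d=rayw(c,u,v);return o+d*(z-o[2])/d[2]
E
python3 - <<'E'
from h import *
import pickle
c=robot.capture("wrist");pickle.dump(c,open("w1.pkl","wb"))
c["img"]=np.clip(c["img"].astype(float)*1.6,0,255).astype(np.uint8)
save(c,"w1.png",s=1.5)
E
```

```text
(no output)
```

View pics/w1.png

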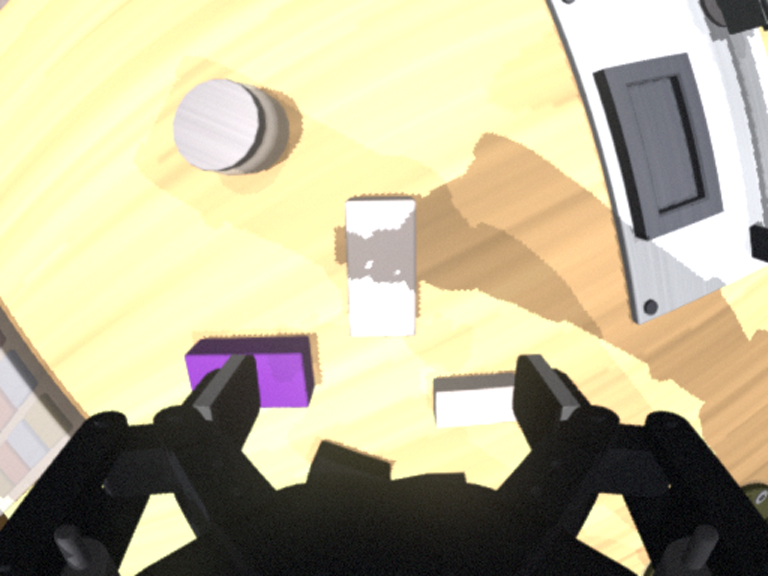

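The wrist picture shows the block's top corners at (347,199), (415,199), (414,335) and (351,337), lined up with the tool. The neighbours stand clear of the fingers' path.

```bash
cat >> h.py <<'E'
def go(target,yaw):
    s=robot.sense();R=Ro.from_rotvec(s["eef_rot"]).as_matrix()
    G=(Ro.from_euler("z",yaw)*Ro.from_euler("x",np.pi)).as_matrix()
    print("at",s["ee_pos"].round(1),"shift mm",(R.T@(np.array(target)-s["ee_pos"])).round(1),"turn",Ro.from_matrix(R.T@G).as_rotvec().round(4),"shift after turn",(G.T@(np.array(target)-s["ee_pos"])).round(1),"t",round(s["time_s"],2))
E
python3 - <<'E'
from h import *
import pickle
c=pickle.load(open("w1.pkl","rb"))
P=[onzw(c,(u+.5)/1.5-.5,(v+.5)/1.5-.5,34)[:2] for u,v in [(347,199),(415,199),(414,335),(351,337)]]
P=np.array(P);print(P.round(1),P.mean(0));e=(P[0]+P[1]-P[2]-P[3])/2;print(np.linalg.norm(e),np.arctan2(e[1],e[0]))
f=(P[0]+P[3]-P[1]-P[2])/2;print(np.linalg.norm(f),np.arctan2(-f[0],f[1]))
# jig frame corners
Q=np.array([onzw(c,(u+.5)/1.5-.5,(v+.5)/1.5-.5,30)[:2] for u,v in [(596,73),(688,55),(722,211),(641,238)]]);print(Q.round(1),Q.mean(0))
go([558,214,20],-.495)
E
```

```text
[[607.9 211.5]
 [588.1 174.5]
 [508.9 215.7]
 [527.4 253.3]] [558.06357666 213.74781935]
90.03744263152457 -0.4798739956384426
41.902334385790134 -0.4733566039485291
[[610.9  23.7]
 [598.  -62.5]
 [477.1 -43. ]
 [492.3  39.3]] [544.55777378 -10.62333007]
at [556.7 213.4 177.1] shift mm [  1.4  -1.8 157.1] turn [0.0042 0.0034 0.0053] shift after turn [  0.9  -1.1 157.1] t 3.07
```

Request:
servo_tool(
  motion=[
    [[1,0.001,-0.001,0.03,0,0,0],[1,0,0,0.03,0,0,0],[1,0,0,0.03,0,0,0],[1,0,0,0.03,0,0,0],[1,0,0,0.02,0,0,0]],
  ],
)

```text
time_s: 3.48
ee_pos: [560.0, 213.7, 38.7]
eef_rot: [-3.047, 0.765, -0.001]
force: [-0.3, -0.0, 0.7]
grip_width: 85.3
finger_force: 0.0
```

Request:
servo_tool(
  motion=[
    [[1,0,0,0.01,0,0,0],[1,0,0,0,0,0,0],[1,0,0,0,0,0,0],[1,0,0,0,0,0,0]],
  ],
)

```text
time_s: 3.82
ee_pos: [560.9, 214.9, 31.3]
eef_rot: [-3.045, 0.766, -0.004]
force: [-0.4, -0.9, 0.7]
grip_width: 85.5
finger_force: 0.0
```

Run:
```python
from h import *
go([558,214,20],-.485)
```

```text
at [560.9 214.9  31.3] shift mm [-2.2  2.2 11.3] turn [-0.0025 -0.002  -0.0081] shift after turn [-2.2  2.1 11.3] t 3.82
```

Request:
servo_tool(
  motion=[
    [[1,-0.002,0.002,0.011,0,0,-0.008],[1,0,0,0,0,0,0],[1,0,0,0,0,0,0],[-1,0,0,0,0,0,0],[-1,0,0,0,0,0,0]],
  ],
)

```text
time_s: 4.23
ee_pos: [557.4, 213.9, 19.3]
eef_rot: [-3.049, 0.755, -0.002]
force: [1.0, 0.8, 0.4]
grip_width: 64.1
finger_force: 0.0
```

Request:
servo_tool(
  motion=[
    [[-1,0,0,0,0,0,0],[-1,0,0,0,0,0,0],[-1,0,0,0,0,0,0],[-1,0,0,0,0,0,0],[-1,0,0,0,0,0,0]],
  ],
)

```text
time_s: 4.65
ee_pos: [557.3, 213.9, 19.0]
eef_rot: [-3.049, 0.754, -0.002]
force: [-0.4, -0.2, 5.1]
grip_width: 43.1
finger_force: 62.2
```

Run:
```python
from h import *
go([558,214,20],-.485)
```

```text
at [557.3 213.9  19. ] shift mm [ 0.6 -0.4 -1. ] turn [-0.001  -0.0008 -0.0002] shift after turn [ 0.6 -0.4 -1. ] t 4.65
```

Request:
servo_tool(
  motion=[
    [[-1,0,0,-0.015,0,0,0],[-1,0,0,-0.03,0,0,0],[-1,0,0,-0.03,0,0,0],[-1,0.0135,0.0296,-0.01,0,0,0],[-1,0.0135,0.0296,0,0,0,0]],
  ],
)

```text
time_s: 5.07
ee_pos: [554.5, 151.2, 106.4]
eef_rot: [-3.047, 0.747, -0.007]
force: [0.3, -1.4, -1.2]
grip_width: 42.7
finger_force: 61.5
```

Request:
servo_tool(
  motion=[
    [[-1,0.0135,0.0296,0,0,0,0],[-1,0.0135,0.0296,0,0,0,0],[-1,0.0135,0.0296,0,0,0,0],[-1,0.0135,0.0296,0,0,0,0],[-1,0.0135,0.0296,0,0,0,0]],
  ],
)

```text
time_s: 5.48
ee_pos: [543.2, -15.2, 103.3]
eef_rot: [3.05, -0.755, -0.001]
force: [1.0, -0.5, -0.8]
grip_width: 42.4
finger_force: 61.5
```

Request:
servo_tool(
  motion=[
    [[-1,0,0,0,0,0,-0.1163],[-1,0,0,0,0,0,-0.1163],[-1,0,0,0,0,0,-0.1163],[-1,0,0,0,0,0,0],[-1,0,0,0,0,0,0]],
  ],
)

```text
time_s: 5.9
ee_pos: [543.6, -13.8, 103.2]
eef_rot: [-3.134, 0.22, 0.001]
force: [0.3, 0.6, -0.8]
grip_width: 42.6
finger_force: 61.4
```

Run:
```python
from h import *
import pickle
go([543.7,-13,60],-.136)
c=robot.capture("wrist");pickle.dump(c,open("w2.pkl","wb"))
c["img"]=np.clip(c["img"].astype(float)*1.8,0,255).astype(np.uint8)
save(c,"w2.png",(100,60,320,220),2.5)
```

```text
at [543.6 -13.8 103.2] shift mm [ 0.  -0.8 43.2] turn [-0.0003  0.0005 -0.0041] shift after turn [ 0.  -0.9 43.2] t 5.9
```

View pics/w2.png

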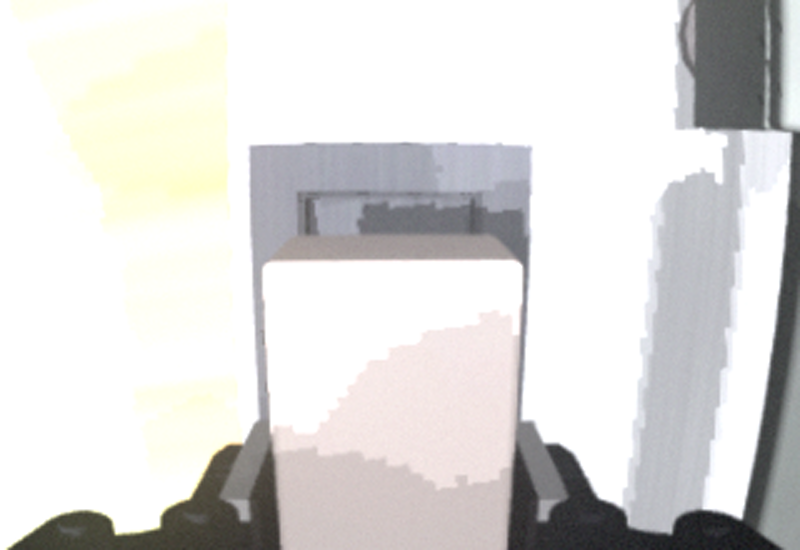

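In the crop, the far frame corners are at (250,145) and (531,145). The pocket rim (outer chamfer) corners are at (298,192) and (482,192), and the block's top front edge runs from (264,261) to (522,261).

Run:
```python
from h import *
import pickle
c=pickle.load(open("w2.pkl","rb"))
f=lambda u,v,z:onzw(c,100+(u+.5)/2.5-.5,60+(v+.5)/2.5-.5,z)
y=-.136;ex=np.array([np.cos(y),np.sin(y)]);ey=np.array([-ex[1],ex[0]])
def show(n,a,b,z,L):
    A,B=f(*a,z)[:2],f(*b,z)[:2];m=(A+B)/2;d=A-B
    print(n,"width",np.linalg.norm(d).round(1),"yaw",np.arctan2(-d[0],d[1]).round(3),"centre",(m-ex*L).round(1))
show("frame",(250,145),(531,145),30,62.5)
show("rim",(298,192),(482,192),30,49)
show("blocktop",(264,261),(522,261),118,45)
show("blockbot",(290,235),(500,235),84.2,45)
```

```text
frame width 78.9 yaw -0.141 centre [544.4 -13.4]
rim width 51.7 yaw -0.141 centre [544.3 -13.2]
blocktop width 42.8 yaw -0.141 centre [543.7 -13.9]
blockbot width 44.2 yaw -0.141 centre [543.3 -14.3]
```

Request:
servo_tool(
  motion=[
    [[-1,0.0007,-0.0008,0.02,0,0,0],[-1,0,0,0.02,0,0,0],[-1,0,0,0.01,0,0,0],[-1,0,0,0,0,0,0],[-1,0,0,0,0,0,0]],
  ],
)

```text
time_s: 6.37
ee_pos: [544.3, -12.7, 53.1]
eef_rot: [3.134, -0.215, -0.002]
force: [0.4, 0.2, -1.1]
grip_width: 43.2
finger_force: 61.4
```

Run:
```python
from h import *
go([544.3,-13,37],-.139)
```

```text
at [544.3 -12.7  53.1] shift mm [ 0.1  0.3 16.1] turn [0.0002 0.0012 0.002 ] shift after turn [ 0.1  0.3 16.1] t 6.37
```

Request:
servo_tool(
  motion=[
    [[-1,0,0.0002,0.004,0,0,0],[-1,0,0,0.004,0,0,0],[-1,0,0,0.002,0,0,0],[-1,0,0,0,0,0,0]],
  ],
)

```text
time_s: 6.7
ee_pos: [544.4, -13.3, 43.2]
eef_rot: [3.134, -0.214, -0.0]
force: [-0.3, -0.1, -1.1]
grip_width: 42.8
finger_force: 61.4
```

Request:
servo_tool(
  motion=[
    [[-1,0,0,0.002,0,0,0],[-1,0,0,0.001,0,0,0],[-1,0,0,0.001,0,0,0],[-1,0,0,0,0,0,0]],
  ],
)

```text
time_s: 7.03
ee_pos: [544.4, -13.2, 39.2]
eef_rot: [3.134, -0.214, -0.0]
force: [0.8, -0.3, -1.4]
grip_width: 42.6
finger_force: 61.4
```

Request:
servo_tool(
  motion=[
    [[-1,0,0,0.001,0,0,0],[-1,0,0,0.001,0,0,0],[-1,0,0,0,0,0,0]],
  ],
)

```text
time_s: 7.28
ee_pos: [544.5, -13.2, 37.1]
eef_rot: [-3.134, 0.214, 0.0]
force: [-0.3, 0.4, -2.5]
grip_width: 43.0
finger_force: 61.4
```

Request:
servo_tool(
  motion=[
    [[-1,0,0,0.001,0,0,0],[-1,0,0,0,0,0,0]],
  ],
)

```text
time_s: 7.45
ee_pos: [544.5, -13.2, 37.0]
eef_rot: [3.134, -0.214, 0.001]
force: [-3.3, -0.1, 7.2]
grip_width: 43.0
finger_force: 62.3
```

Request:
servo_tool(
  motion=[
    [[-1,0,0,0.001,0,0,0],[-1,0,0,0,0,0,0]],
  ],
)

```text
time_s: 7.62
ee_pos: [544.5, -13.2, 37.0]
eef_rot: [3.134, -0.214, 0.002]
force: [-6.2, -0.4, 19.1]
grip_width: 43.0
finger_force: 63.7
```

Firm contact came exactly at the floor height, so I'll relieve the push, open and rise.

Request:
servo_tool(
  motion=[
    [[-1,0,0,-0.001,0,0,0],[0.6,0,0,0,0,0,0],[0.6,0,0,0,0,0,0],[0.6,0,0,0,0,0,0],[0.6,0,0,0,0,0,0]],
  ],
)

```text
time_s: 8.03
ee_pos: [544.5, -13.2, 36.1]
eef_rot: [-3.134, 0.214, 0.0]
force: [0.3, -0.2, 0.0]
grip_width: 68.2
finger_force: 0.0
```

Request:
servo_tool(
  motion=[
    [[0.6,0,0,0,0,0,0],[0.6,0,0,-0.02,0,0,0],[0.6,0,0,-0.04,0,0,0],[0.6,0,0,-0.04,0,0,0],[0.6,0,0,-0.03,0,0,0]],
  ],
)

```text
time_s: 8.45
ee_pos: [544.9, -12.9, 168.9]
eef_rot: [-3.134, 0.213, -0.002]
force: [0.8, -0.6, 0.8]
grip_width: 68.2
finger_force: 0.0
```

Request:
servo_tool(
  motion=[
    [[0.2,-0.02,0,-0.01,0,0,0],[0.2,-0.02,0,0,0,0,0],[0.2,-0.02,0,0,0,0,0],[0.2,0,0,0,0,0,0],[0.2,0,0,0,0,0,0]],
  ],
)

```text
time_s: 8.87
ee_pos: [484.5, -5.1, 176.6]
eef_rot: [3.134, -0.213, 0.0]
force: [0.5, 0.2, 0.5]
grip_width: 51.3
finger_force: 0.0
```

Run:
```python
from h import *
import pickle
c=robot.capture("wrist");pickle.dump(c,open("w3.pkl","wb"))
c["img"]=np.clip(c["img"].astype(float)*1.3,0,255).astype(np.uint8)
save(c,"w3.png",s=1.5)
go([620.7,-193.5,160],-.139)
```

```text
at [485.4  -5.1 176.5] shift mm [159.7 168.2  16.6] turn [ 0.     -0.0007  0.0027] shift after turn [160.1 167.8  16.5] t 8.92
```

View pics/w3.png

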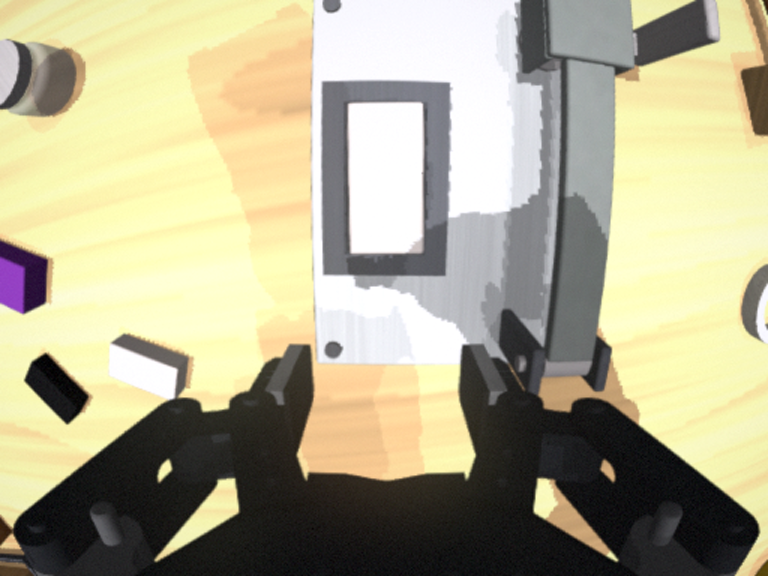

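The block sits square in the pocket, at (348..425, 101..254) with an even frame margin all round. The tab is visible at (680,30), so I'll go hover over it.

Request:
servo_tool(
  motion=[
    [[0,0.0266,0.028,0,0,0,0],[0,0.0266,0.028,0,0,0,0],[0,0.0266,0.028,0,0,0,0],[0,0.0266,0.028,0,0,0,0],[0,0.0266,0.028,0,0,0,0]],
  ],
)

```text
time_s: 9.33
ee_pos: [599.5, -164.0, 175.8]
eef_rot: [-3.134, 0.215, -0.0]
force: [0.6, 0.8, -0.1]
grip_width: 43.0
finger_force: 0.0
```

Request:
servo_tool(
  motion=[
    [[0,0.0266,0.028,0,0,0,0.0027],[0,0,0,0,0,0,0],[0,0,0,0,0,0,0],[0,0,0,0,0,0,0]],
  ],
)

```text
time_s: 9.67
ee_pos: [620.5, -192.7, 175.3]
eef_rot: [-3.133, 0.218, 0.002]
force: [-0.5, -0.6, 0.6]
grip_width: 42.7
finger_force: 0.0
```

Run:
```python
from h import *
import pickle
c=robot.capture("wrist");pickle.dump(c,open("w4.pkl","wb"))
c["img"]=np.clip(c["img"].astype(float)*1.3,0,255).astype(np.uint8)
save(c,"w4.png",(120,120,260,190),3)
go([620.7,-193.5,107],-.139)
```

```text
at [ 620.3 -191.9  175.7] shift mm [ 0.6  1.6 68.7] turn [-0.0011  0.001   0.0012] shift after turn [ 0.6  1.5 68.7] t 9.72
```

View pics/w4.png

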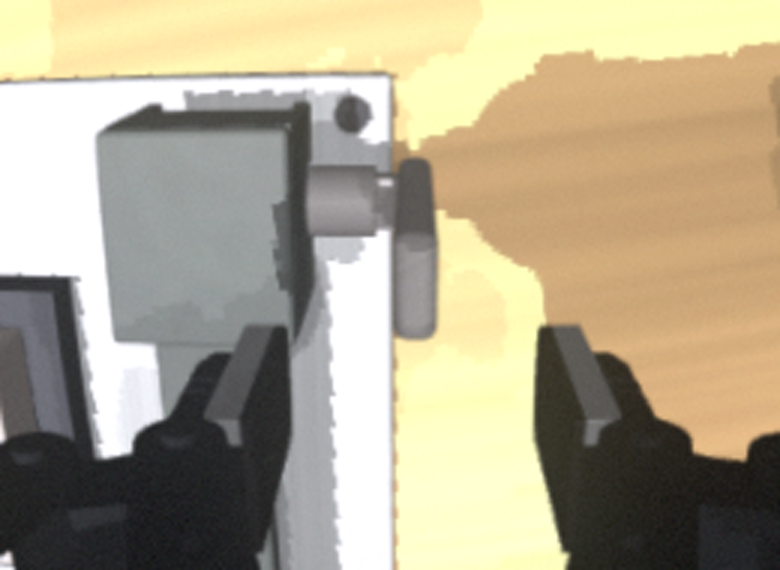

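The tab's top face spans (395–437, 232–338), with its centre at (416,285) midway between the fingers.

Run:
```python
from h import *
import pickle
c=pickle.load(open("w4.pkl","rb"))
p=onzw(c,120+(416.5)/3-.5,120+285.5/3-.5,126);print(p)
go([p[0],p[1],107],-.139)
```

```text
[ 620.53881411 -193.45906281  126.        ]
at [ 620.3 -191.9  175.7] shift mm [ 0.5  1.6 68.7] turn [-0.0011  0.001   0.0012] shift after turn [ 0.4  1.5 68.7] t 9.72
```

Request:
servo_tool(
  motion=[
    [[0,0.0005,0.0013,0.02,0,0,0],[0,0,0,0.02,0,0,0],[0,0,0,0.02,0,0,0],[0,0,0,0.008,0,0,0],[0,0,0,0,0,0,0]],
  ],
)

```text
time_s: 10.13
ee_pos: [619.4, -193.0, 106.6]
eef_rot: [-3.133, 0.215, 0.006]
force: [0.3, 0.9, -0.2]
grip_width: 42.4
finger_force: 0.0
```

Request:
servo_tool(
  motion=[
    [[0,0,0,0,0,0,0],[0,0,0,0,0,0,0]],
  ],
)

```text
time_s: 10.3
ee_pos: [621.5, -194.1, 109.7]
eef_rot: [3.134, -0.217, 0.003]
force: [0.1, 0.2, 0.7]
grip_width: 42.8
finger_force: 0.0
```

Run:
```python
from h import *
go([620.6,-193.5,107],-.139)
```

```text
at [ 621.5 -194.1  109.7] shift mm [-1.  -0.5  2.7] turn [ 0.0001 -0.002   0.0006] shift after turn [-0.9 -0.5  2.7] t 10.3
```

Close on the tab.

Request:
servo_tool(
  motion=[
    [[0,-0.001,-0.0005,0.0025,0,0,0],[0,0,0,0,0,0,0],[-1,0,0,0,0,0,0],[-1,0,0,0,0,0,0],[-1,0,0,0,0,0,0]],
  ],
)

```text
time_s: 10.72
ee_pos: [620.0, -193.7, 106.2]
eef_rot: [-3.134, 0.218, -0.001]
force: [-0.6, 4.1, 7.0]
grip_width: 9.0
finger_force: 60.3
```

Request:
servo_tool(
  motion=[
    [[-1,0,0,0,0,0,0],[-1,0,0,0,0,0,0],[-1,0,0,0,0,0,0],[-1,0,0,0,0,0,0],[-1,0,0,0,0,0,0]],
  ],
)

```text
time_s: 11.13
ee_pos: [620.0, -193.5, 106.2]
eef_rot: [-3.134, 0.218, -0.001]
force: [-1.6, 2.0, 5.7]
grip_width: 9.0
finger_force: 60.2
```

Run:
```python
from h import *
go([620.6,-193.5,107],-.139)
```

```text
at [ 620.  -193.5  106.2] shift mm [ 0.6 -0.  -0.8] turn [-0.0005 -0.0005  0.0002] shift after turn [ 0.6 -0.  -0.8] t 11.13
```

Pull the tab 14 mm along tool +y.

Request:
servo_tool(
  motion=[
    [[-1,0,0.002,0,0,0,0],[-1,0,0.003,0,0,0,0],[-1,0,0.003,0,0,0,0],[-1,0,0.003,0,0,0,0],[-1,0,0.002,0,0,0,0]],
  ],
)

```text
time_s: 11.55
ee_pos: [618.6, -203.7, 106.2]
eef_rot: [-3.13, 0.215, -0.001]
force: [-0.2, 8.8, 5.9]
grip_width: 8.8
finger_force: 60.3
```

Request:
servo_tool(
  motion=[
    [[-1,0,0.001,0,0,0,0],[-1,0,0,0,0,0,0],[-1,0,0,0,0,0,0]],
  ],
)

```text
time_s: 11.8
ee_pos: [618.5, -203.9, 106.2]
eef_rot: [-3.13, 0.214, -0.001]
force: [-1.7, 8.9, 5.5]
grip_width: 9.3
finger_force: 60.3
```

Run:
```python
from h import *
go([620.0,-193.5,106.2],-.139)
```

```text
at [ 618.5 -203.9  106.2] shift mm [  0.1 -10.6   0.1] turn [-0.0045 -0.0001  0.0022] shift after turn [  0.  -10.6   0. ] t 11.8
```

Request:
servo_tool(
  motion=[
    [[-1,0,0.002,0,0,0,0],[-1,0,0.002,0,0,0,0],[-1,0,0.0005,0,0,0,0],[-1,0,0,0,0,0,0],[-1,0,0,0,0,0,0]],
  ],
)

```text
time_s: 12.22
ee_pos: [618.0, -207.5, 106.2]
eef_rot: [-3.129, 0.213, -0.001]
force: [0.1, 11.5, 6.8]
grip_width: 8.9
finger_force: 60.3
```

Run:
```python
from h import *
go([620.0,-193.5,106.2],-.139)
```

```text
at [ 618.  -207.5  106.2] shift mm [  0.1 -14.2   0.1] turn [-0.0054  0.      0.0029] shift after turn [  0.  -14.2  -0. ] t 12.22
```

Request:
servo_tool(
  motion=[
    [[-1,-0.0006,0,-0.0041,0,0.02,0],[-1,-0.0006,0,-0.0041,0,0.02,0],[-1,-0.0007,0,-0.0041,0,0.02,0],[-1,-0.0007,0,-0.0041,0,0.02,0],[-1,0,0,0,0,0,0]],
  ],
)

```text
time_s: 12.63
ee_pos: [614.8, -207.2, 122.1]
eef_rot: [3.131, -0.213, 0.128]
force: [3.2, 9.4, -3.2]
grip_width: 9.4
finger_force: 58.9
```

```bash
cat > bar.py <<'E'
from h import *
s=robot.sense();p=s["ee_pos"];J=np.array([536.9,-68.1]);y=-.139
ex=np.array([np.cos(y),np.sin(y)]);ey=np.array([-ex[1],ex[0]])
x=(p[:2]-J)@ex+105;z=p[2]-75;R=Ro.from_rotvec(s["eef_rot"]).as_matrix()
print("x,z rel hinge",x,z,"r",np.hypot(x,z),"angle",np.arctan2(z,x)-np.arctan2(31.2,205),"tilt",np.arctan2(R[2,0],-R[2,2]),"lat",(p[:2]-J)@ey,s["force"],s["grip_width"])
E
python3 bar.py
```

```text
x,z rel hinge 201.37630925257554 47.07872751949522 r 206.8062487282331 angle 0.07862400922991192 tilt 0.08125374419113351 lat -126.95772440928775 [ 3.21509097  9.36103958 -3.22766466] 9.41877138356308
```

The bar is rising with low force, so I'll continue.

Request:
servo_tool(
  motion=[
    [[-1,-0.0006,0,-0.0041,0,0.02,0],[-1,-0.0006,0,-0.0041,0,0.02,0],[-1,-0.0007,0,-0.0041,0,0.02,0],[-1,-0.0007,0,-0.0041,0,0.02,0],[-1,-0.0006,0,-0.0041,0,0.02,0]],
  ],
)

```text
time_s: 13.05
ee_pos: [609.3, -206.4, 141.4]
eef_rot: [3.115, -0.211, 0.282]
force: [3.8, 9.6, -3.7]
grip_width: 8.6
finger_force: 58.9
```

Request:
servo_tool(
  motion=[
    [[-1,-0.0006,0,-0.0041,0,0.02,0],[-1,-0.0006,0,-0.0041,0,0.02,0],[-1,-0.0007,0,-0.0041,0,0.02,0],[-1,-0.0007,0,-0.0041,0,0.02,0],[-1,-0.0006,0,-0.0041,0,0.02,0]],
  ],
)

```text
time_s: 13.47
ee_pos: [601.7, -205.5, 160.7]
eef_rot: [3.089, -0.209, 0.436]
force: [3.2, 9.7, -3.6]
grip_width: 8.7
finger_force: 58.9
```

Request:
servo_tool(
  motion=[
    [[-1,-0.0006,0,-0.0041,0,0.02,0],[-1,-0.0006,0,-0.0041,0,0.02,0],[-1,-0.0007,0,-0.0041,0,0.02,0],[-1,-0.0007,0,-0.0041,0,0.02,0],[-1,0,0,0,0,0,0]],
  ],
)

```text
time_s: 13.88
ee_pos: [594.0, -204.7, 176.1]
eef_rot: [3.063, -0.207, 0.56]
force: [4.5, 11.6, -3.2]
grip_width: 8.9
finger_force: 58.9
```

Request:
servo_tool(
  motion=[
    [[-1,0,0,0,0,0,0],[-1,0,0,0,0,0,0],[-1,0,0,0,0,0,0],[-1,0,0,0,0,0,0],[-1,0,0,0,0,0,0]],
  ],
)

```text
time_s: 14.3
ee_pos: [594.4, -204.6, 175.4]
eef_rot: [3.064, -0.207, 0.557]
force: [4.8, 10.6, -2.9]
grip_width: 8.7
finger_force: 58.9
```

```bash
python3 bar.py
python3 - <<'E'
from h import *
c=robot.capture("scene")
c["img"]=np.clip(c["img"].astype(float)*1.7,0,255).astype(np.uint8)
save(c,"s5.png",(150,90,200,200),3)
E
```

```text
x,z rel hinge 180.8271444124497 100.41862451527675 r 206.83896225300757 angle 0.35588957753748895 tilt 0.35927370018733673 lat -127.24636335989415 [ 4.78952704 10.62023557 -2.87086649] 8.733911426980773
```

View pics/s5.png

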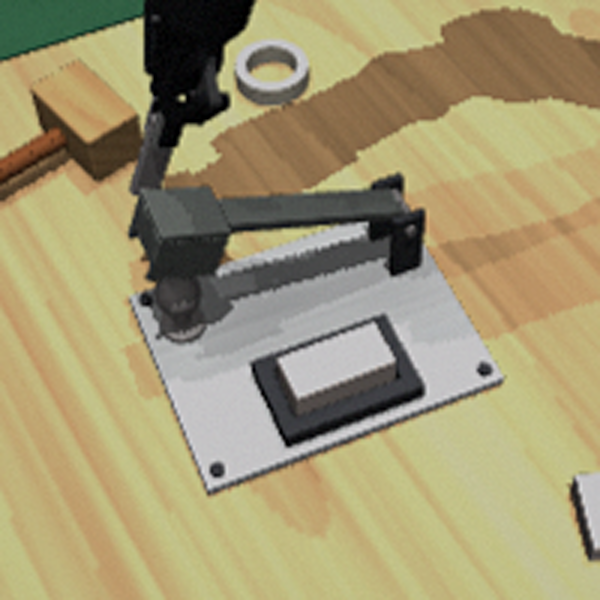

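The bar socket at (180,230) is lifted clear of the ball at (180,300), and the block sits flat in the pocket at (340,365). The arm is still, so I'll hand in.

```bash
python3 -c "
from rig import robot
print(robot.job_done())"
```

```text
the job is handed in; nothing more can be done
None
```

I handed the job in at about 14 s: the white block is flat and square in the pocket and let go, and the gripper is holding the bar still by the latch tab at about 0.356 rad (roughly 7 cm up); no verdict was returned.

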